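# Close the nut chopper and hold its paddle at the third click

### The arm

A 6-joint arm with a two-finger parallel gripper is mounted at the origin on the work surface. World frame = base frame: x ahead of the robot, y to its left, z up, the work surface at z = 0. Lengths are in m, angles in rad, forces in N, time in s.
With the tool pointing down it reaches from about 0.4 to 0.825 m from the base axis. Payload 7 kg.
Tool frame: the origin (TCP) lies at the very end of the fingers, on their centre line; the grasp point (between the pads) lies 19 mm behind it; z points along the fingers, y is the direction in which the jaws open and shut (so a half turn about z gives the same grasp; the last joint's range is limited). The gripper opens to 85 mm and grips with 20 to 120 N. Pads are 22 mm wide; open, the fingers measure 114 mm over their backs; the gripper's body (76 mm by 85 mm) begins 54 mm behind the grasp point. The pads swing forward as they close: fully open they stand 13 mm farther back than shut.
Start: joints at [1.508, 0.359, 0.012, 0, -1.224, -0.288], TCP at [0.232, 0.634, 0.231] pointing down, gripper open.
Joint ranges: [-3.07, 3.07], [-1.43, 2.12], [-1.02, 1.25], [-3.03, 1.67], [-3.05, -0], [-3.03, 3.03]. Speed limits (rad/s): [2.39, 2.39, 3.01, 3.14, 3.14, 3.14].

### API

Orientations are given as a unit quaternion [w, x, y, z].
In Python, from station import get_state, snapshot, finish_job gives the robot as it stands.
- The arm moves only by the shell command python3 -m crank 'ROWS'. ROWS is JSON, a list of rows, each a list of 7 numbers: the shift along the tool's x, y, z in mm, then the turn, a rotation vector about the tool's x, y, z in rad, then the closure in counts, from 0 (fully open) to 255 (shut). A call has 1 to 10 rows; each row is the pose to reach, as a shift and turn from the pose measured when the call began, along the tool's axes at that moment; what a row does not reach only later rows make up. A row lasts 1/8 s, in which the tool goes at most 62.5 mm and 10.7 degrees, less where a joint would pass 70% of its speed; a pose out of reach is approached as far as the arm can. A call with a gripper value outside its range is refused whole. The fingers move at their own pace and stop on an object; the grip force is fixed at half the most. Time passes only in rows, so rows that repeat a pose let the fingers close. It gives the time, the measured TCP pose, the force and the opening at its end, in the units of the state.
- get_state(): the state, without advancing time (a new reading comes with each control period).
- snapshot(name): name is "scene" or "top" or "wrist"; returns a dict with "frame" (420x560x3 uint8, blue, green, red), "vfov" (degrees; the focal length in pixels is half the picture's height over the tangent of half this angle, whatever the lens; pixels are square), "cx", "cy" (the principal point, pixels), "k1" (the pictures are not rectified: a ray, as slopes to the right and down, at radius r is drawn at 1 + k1 r^2 times it, then the intrinsics apply), "T" (4x4, takes a point from camera to world coordinates); the wrist camera has in their place "tool_from_camera" (4x4, takes a point from camera to tool coordinates, whose origin is the TCP and whose axes are the flange's). Camera axes: x right, y down, z forward; pixel columns grow to the right and rows downward; lengths in m; the calibration is good to about 2 mm. A picture is of the moment at which its call begins: read the wrist's pose just before it. There is no depth.
- finish_job(): hands the job in, once; it reports no verdict.
The state is a dict: "time": time; "joint_pos": joint angles; "joint_vel": joint speeds; "joint_efforts": joint torques, N m; "ee_pos": TCP position; "tcp_rot": TCP orientation; "force": force on the tool from outside, world axes, zero at the start; "ft_torque": the same for the moment, N m; "finger_gap": opening from 0.0 (shut) to 1.0 (fully open).
Only numpy, scipy, OpenCV 4.12 (cv2) and the standard library are available. Lean on these libraries where they do the work, as an engineer would, in place of code of your own. Each camera call takes 0.05 s, during which the arm holds its last target. There are 200 camera calls.

### The job

The nut chopper's steel bowl is already loaded with walnuts: put the lid properly on the bowl and let go of it, leaving the paddle alone until the lid is on. Then press the sprung hand paddle down past its first two clicks to the third and keep holding it there, short of its bottom stop: it springs back when let go, so finish while still pressing it. Leave the can, the jar and the carton where they are.

Things in the scene. Friction and masses are not known exactly. Their poses are not given: they have to be found in the camera images.
- chopper: nut chopper, fixed to the bench: white plastic base 170 x 330 x 90 mm (its x, y, z) with an open round steel bowl on its +y end and a grey press paddle at its -y end. Origin at the centre of the base's underside, on the bench, z up. The bowl's axis is 75 mm to +y of the origin, the paddle's axis 105 mm to -y (180 mm between them).
- notch_post (a point): top centre of a fixed white upright post 30 mm wide, 6 mm thick, beside the paddle: 53 mm from the paddle's axis, away from the bowl. Top 160 mm above the bench. Three dark marks on it show the height of the paddle's top face at each click.
- bowl_rim (a point): centre of the bowl's mouth, level with its rim, 190 mm above the bench. The bowl is 100 mm tall, outside diameter 120 mm at the rim, wall 4 mm, so the mouth is 112 mm wide. The walnuts lie deep and do not reach the lid.
- lid: loose round grey plastic lid, about 160 g, lying right way up on the bench. Origin: centre of its underside, z up. From below: plug 12 mm deep, diameter 104 mm (94 at its foot), enters the mouth with 4 mm play all round; flange diameter 132 mm, 7 mm thick, rests on the rim; round upright knob, diameter 32 mm. Seated, the origin is 12 mm below bowl_rim, at any turn.
- lid_knob (a point): centre of the top of the lid's knob, the part to grip it by. The knob is 36 mm tall, from 19 to 55 mm above the lid's origin.
- paddle_top (a point): centre of the flat top face of the press paddle, a grey pad 60 x 64 mm, 12 mm thick, on an upright steel stem. Released, this face is 155 mm above the bench. Pressed from above it goes straight down: 113 mm at the third click, 105 mm on the bottom stop.
- paddle (a joint): travel of the paddle in m: 0 released (up), growing as it is pressed; clicks (detents) at 0.014, 0.028 and 0.042, bottom stop at 0.050. A spring always pushes it back to 0: about 4.5 N at the top to 7.5 N at the third click; the clicks add or take up to 3 N on the way (never over 12 N in all). It does not latch.
- can: bystander: closed can, diameter 74 mm, 110 mm tall, origin at the centre of its underside
- jar: bystander: closed jar, diameter 70 mm, 120 mm tall, origin at the centre of its underside
- carton: bystander: closed cardboard carton 60 x 100 x 85 mm (x, y, z), origin at the centre of its underside
Not all that is in view belongs to the job. Of the things like the lid, leave any that is green; of the rest the larger one is meant.

How it is judged:
By the outcome, as a careful person would: the job done as asked, in the order asked, and still so for the second after the job is handed in, while the arm keeps its last pose, push and grip.
It also fails if it takes over 51 s, if anything falls off the work surface, if the arm or the gripper's body presses on something with over 40 N, if the wrist force passes 120 N, or if a joint passes its speed limit or range.

## Working session

There is one attempt and no reset: what is moved stays moved. The work goes in short steps, Python scripts to look and compute and a shell command to move; the robot and the scene stay as the last step left them, time stands still between calls to the robot, and variables do not carry over. Pictures are saved under pics/ and viewed, about 8 in all and at most 12, crops included, and the job is handed in when it is done.

```bash
mkdir -p pics; ls
cat > h.py <<'E'
import numpy as np, cv2
from scipy.spatial.transform import Rotation as R
from station import get_state, snapshot
def tool():
    s=get_state(); q=s['tcp_rot']; T=np.eye(4); T[:3,:3]=R.from_quat([q[1],q[2],q[3],q[0]]).as_matrix(); T[:3,3]=s['ee_pos']; return T
def snap(name,file=None):
    T=tool(); d=dict(snapshot(name))
    d['T']=np.array(d['T']) if name!='wrist' else T@np.array(d['tool_from_camera'])
    if file: cv2.imwrite('pics/'+file,d['frame']); np.save('pics/'+file+'.npy',{k:v for k,v in d.items()},allow_pickle=True)
    return d
def load(file): return np.load('pics/'+file+'.npy',allow_pickle=True).item()
def K(d):
    f=d['frame'].shape[0]/2/np.tan(np.radians(d['vfov'])/2); return np.array([[f,0,d['cx']],[0,f,d['cy']],[0,0,1.]]), np.array([d['k1'],0,0,0.])
def ray(d,uv):
    k,D=K(d); p=cv2.undistortPoints(np.array(uv,float).reshape(-1,1,2),k,D).reshape(-1,2)
    v=np.c_[p,np.ones(len(p))]@d['T'][:3,:3].T; return d['T'][:3,3],v
def plane(d,uv,z):
    o,v=ray(d,uv); return o+v*((z-o[2])/v[:,2])[:,None]
def tri(views):  # [(d,uv)...]
    A=np.zeros((3,3));b=np.zeros(3);L=[]
    for d,uv in views:
        o,v=ray(d,[uv]);v=v[0]/np.linalg.norm(v[0]);P=np.eye(3)-np.outer(v,v);A+=P;b+=P@o;L.append((P,o))
    x=np.linalg.solve(A,b); return x,[np.linalg.norm(P@(x-o)) for P,o in L]
def proj(d,X):
    k,D=K(d); T=np.linalg.inv(d['T']); return cv2.projectPoints(np.array(X,float).reshape(-1,3),cv2.Rodrigues(T[:3,:3])[0],T[:3,3],k,D)[0].reshape(-1,2)
E
python3 - <<'E'
from h import *
a=snap('scene','scene0.png');b=snap('top','top0.png');c=snap('wrist','wrist0.png')
for d in (a,b,c): print(d['vfov'],d['cx'],d['cy'],d['k1'],d['T'].round(3).tolist())
print(get_state())
E
```

```text
pics
51.838706612965034 280.4412585845871 209.99103425430187 0.017834043400471122 [[0.723, 0.426, -0.544, 1.23], [0.69, -0.458, 0.56, -0.822], [-0.01, -0.78, -0.625, 0.993], [0.0, 0.0, 0.0, 1.0]]
49.427174614649346 275.7465050860025 213.7949290154094 -0.020721778712297193 [[-0.015, -0.996, 0.086, 0.366], [-1.0, 0.016, 0.011, -0.061], [-0.013, -0.085, -0.996, 1.668], [0.0, 0.0, 0.0, 1.0]]
59.84753971616702 281.38123764866884 212.08390669465138 -0.030327785037054463 [[-0.344, -0.888, -0.304, 0.31], [-0.939, 0.326, 0.11, 0.605], [0.001, 0.323, -0.946, 0.373], [0.0, 0.0, 0.0, 1.0]]
{'time': 0.15, 'joint_pos': array([ 1.50811342e+00,  3.59242591e-01,  1.12538597e-02, -2.59795478e-04,
       -1.22411837e+00, -2.88103054e-01]), 'joint_vel': array([-0.00229259, -0.00389289,  0.00235909, -0.0013143 ,  0.00159916,
       -0.00082283]), 'joint_efforts': array([ 5.42918474e-05, -5.83876991e+01,  2.93651122e+01,  6.94049343e+00,
       -4.27832725e-03, -3.16518054e-06]), 'ee_pos': array([0.2318495 , 0.63352813, 0.23055816]), 'tcp_rot': array([ 6.64964085e-04,  9.84650107e-01, -1.74538600e-01, -4.76535315e-05]), 'force': array([-0.59125618,  0.33518362,  0.16840617]), 'ft_torque': array([0.04887752, 0.04807997, 0.0670746 ]), 'finger_gap': 1.0025558859004096}
```

View pics/scene0.png

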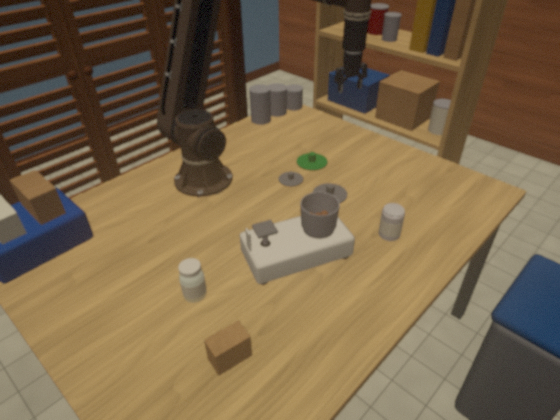

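View pics/top0.png

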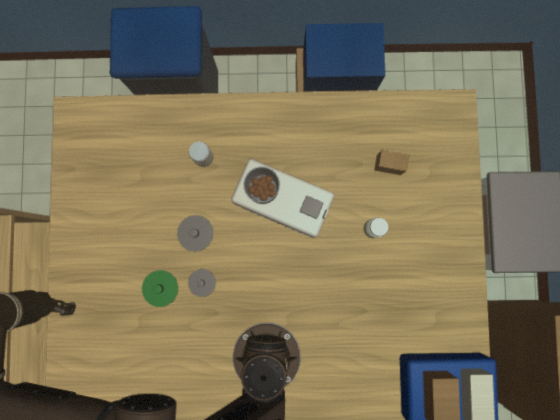

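Candidates for the lid:
- green: top (160,288), scene (312,161). It's green, so leave it.
- small grey: top (202,282), scene (291,179)
- large grey: top (195,233), scene (330,193). It's the larger of the two that aren't green, so it fits.

I'll confirm this in an enlarged crop and measure there.

Run:
```python
from h import *
t=load('top0.png')['frame']; s=load('scene0.png')['frame']
a=cv2.resize(t[145:305,140:340],None,fx=2.9,fy=2.9,interpolation=cv2.INTER_CUBIC) # 580x464
a=cv2.resize(t[150:300,140:340],(400*2-0,600))
cv2.imwrite('pics/crop_top.png',a)
cv2.imwrite('pics/crop_scene.png',cv2.resize(s[145:280,230:410],(800,600)))
```

```text
(no output)
```

View pics/crop_top.png

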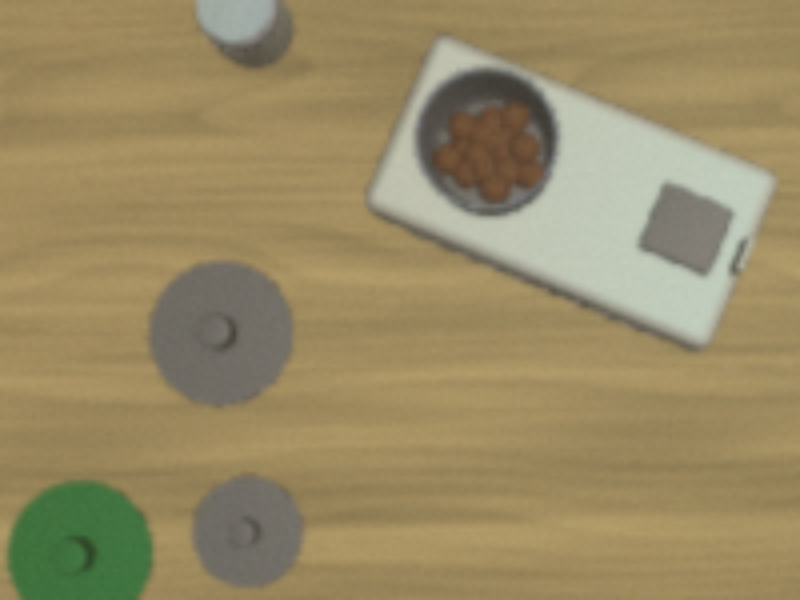

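View pics/crop_scene.png

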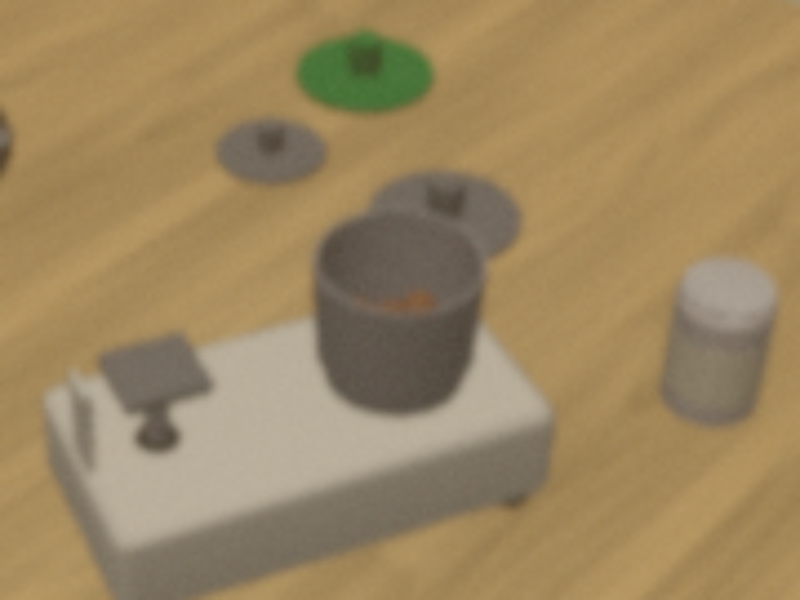

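Crop check: the large grey lid is at top-crop (221,333), knob (216,331). It's clearly wider than the small grey one at (247,531), and the green one is at (80,553). The bowl mouth is at (487,141), the paddle at (686,229) and the post at (740,256). All three are seen in both views.

Run:
```python
from h import *
t=load('top0.png'); s=load('scene0.png')
ct=lambda x,y:(140+(x+.5)/4-.5,150+(y+.5)/4-.5)
cs=lambda x,y:(230+(x+.5)/4.444-.5,145+(y+.5)/4.444-.5)
P={}
for n,a,b,z in [('knob',ct(215,330),cs(447,187),.055),('rim',ct(487,141),cs(400,263),.190),('paddle',ct(686,229),cs(155,370),.155)]:
    x,e=tri([(t,a),(s,b)]); P[n]=plane(t,[a],z)[0]; print(n,x.round(4),np.round(e,4),'top-plane',P[n].round(4),'scene-plane',plane(s,[b],z)[0].round(4))
print('lid disc',plane(t,[ct(221,333)],.019))
for n,a,z in [('can?',ct(237,10),.11)]: print(n,plane(t,[a],z))
for n,a,z in [('jar',(377,227),.12),('carton',(393,160),.085)]: print(n,plane(t,[a],z))
d=P['rim']-P['paddle'];print(np.linalg.norm(d[:2]),d, np.degrees(np.arctan2(d[1],d[0])))
print(tool().round(3))
```

```text
knob [0.4458 0.2529 0.0469] [0.0013 0.0013] top-plane [0.4445 0.2504 0.055 ] scene-plane [0.4534 0.2447 0.055 ]
rim [0.5917 0.0033 0.185 ] [0.0024 0.0024] top-plane [0.5892 0.0014 0.19  ] scene-plane [5.97e-01 1.00e-04 1.90e-01]
paddle [ 0.5192 -0.1612  0.15  ] [0.0014 0.0014] top-plane [ 0.5178 -0.1619  0.155 ] scene-plane [ 0.5243 -0.1641  0.155 ]
lid disc [[0.4434301 0.2518703 0.019    ]]
can? [[0.71984765 0.22090063 0.11      ]]
jar [[ 0.44921828 -0.38601142  0.12      ]]
carton [[ 0.6856675  -0.45752036  0.085     ]]
0.17824151047460998 [0.07137144 0.16332836 0.035     ] 66.3955727711545
[[ 0.939 -0.344 -0.     0.232]
 [-0.344 -0.939 -0.001  0.634]
 [ 0.     0.001 -1.     0.231]
 [ 0.     0.     0.     1.   ]]
```

```bash
python3 -m crank '[[60,52,0,0,0,0,0],[115,100,0,0,0,0,0],[165,143,0,0,0,0,0],[212,184,0,0,0,0,0],[258,224,0,0,0,0,0],[298,260,0,0,0,0,0],[330,286,0,0,0,0,0],[330,286,0,0,0,0,0],[330,286,0,0,0,0,0]]'
python3 - <<'E'
from h import *
d=snap('wrist','w1.png'); print(tool().round(4))
print(proj(d,[[.4445,.2504,.055],[.4445,.2504,.019]]))
E
```

```text
time: 1.27
ee_pos: [0.4436, 0.2513, 0.2309]
tcp_rot: [0.001, 0.985, -0.175, -0.0]
force: [-0.7, -0.1, 0.7]
finger_gap: 1.002
[[ 9.391e-01 -3.437e-01 -4.000e-04  4.433e-01]
 [-3.437e-01 -9.391e-01 -1.100e-03  2.520e-01]
 [ 0.000e+00  1.200e-03 -1.000e+00  2.309e-01]
 [ 0.000e+00  0.000e+00  0.000e+00  1.000e+00]]
[[281.8624663  183.31137116]
 [281.78970973 174.29052852]]
```

View pics/w1.png

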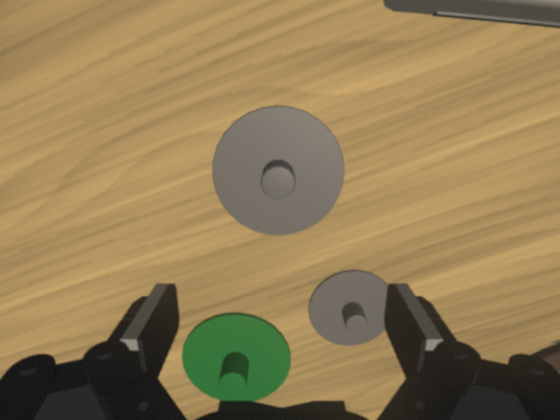

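The wrist view shows the large grey lid centred at (279,170) with its knob top at (278,182). The green lid at (237,357) and the small grey at (351,307) are off to the side. Next I'll fit the disc and triangulate.

Run:
```python
from h import *
d=load('w1.png'); t=load('top0.png'); s=load('scene0.png')
f=d['frame']; hsv=cv2.cvtColor(f,cv2.COLOR_BGR2HSV)
m=((hsv[...,1]<60)).astype(np.uint8); m[:90]=0;m[250:]=0;m[:,:190]=0;m[:,365:]=0
c=max(cv2.findContours(m,cv2.RETR_EXTERNAL,cv2.CHAIN_APPROX_NONE)[0],key=cv2.contourArea)
e=cv2.fitEllipse(c);print(e)
w=plane(d,c.reshape(-1,2),.019); (cx,cy),r=cv2.minEnclosingCircle(w[:,:2].astype(np.float32)); print('flange',w.mean(0),cx,cy,2*r)
print('knob z.055',plane(d,[(278.3,182)],.055))
ct=lambda x,y:(140+(x+.5)/4-.5,150+(y+.5)/4-.5)
print(tri([(d,(278.3,182)),(t,ct(215,330))]), tri([(d,(278.3,182)),(s,(330.2,186.7))]))
print(tri([(d,(278.3,182)),(t,ct(215,330)),(s,(330.2,186.7))]))
```

```text
((277.8736267089844, 169.9461212158203), (127.17549133300781, 129.70419311523438), 93.572998046875)
flange [0.44830395 0.25292828 0.019     ] 0.44649001955986023 0.253807932138443 0.13003337383270264
knob z.055 [[0.44674267 0.25298447 0.055     ]]
(array([0.44470589, 0.25312907, 0.04498182]), [np.float64(0.0008470289086956731), np.float64(0.0008470289086958161)]) (array([0.44548615, 0.25419049, 0.04643276]), [np.float64(0.00083637296201267), np.float64(0.0008363729620127026)])
(array([0.44539949, 0.25334995, 0.04654438]), [np.float64(0.0007471015029426177), np.float64(0.0014016758870066196), np.float64(0.0013905129919717261)])
```

```bash
python3 -m crank '[[3,-2,50,0,0,0,0],[3,-2,100,0,0,0,0],[3,-2,130,0,0,0,0],[3,-2,130,0,0,0,0]]'
python3 - <<'E'
from h import *
d=snap('wrist','w2.png'); print(tool().round(4))
print(proj(d,[[.4465,.253,.055],[.4465,.253,.019]]))
E
```

```text
time: 1.82
ee_pos: [0.4451, 0.2527, 0.0988]
tcp_rot: [0.003, 0.985, -0.174, -0.001]
force: [0.4, 0.3, 0.5]
finger_gap: 1.002
[[ 9.398e-01 -3.417e-01 -1.400e-03  4.462e-01]
 [-3.417e-01 -9.398e-01 -2.900e-03  2.535e-01]
 [-4.000e-04  3.200e-03 -1.000e+00  1.006e-01]
 [ 0.000e+00  0.000e+00  0.000e+00  1.000e+00]]
[[279.56350042 242.22158825]
 [279.51746758 219.87117313]]
```

View pics/w2.png

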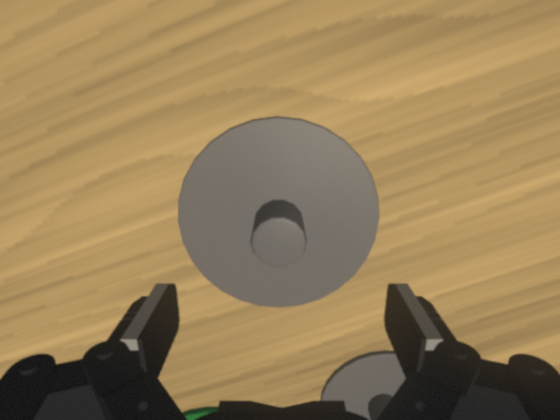

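The wrist view has the knob top at (278,242) against a predicted (280,242), so position and height agree. Descend and grip.

```bash
python3 - <<'E'
from h import *
print(tri([(load('w1.png'),(278.3,182)),(load('w2.png'),(278.5,242))]),get_state()['ee_pos'])
E
python3 -m crank '[[0,0,40,0,0,0,0],[0,0,65,0,0,0,0],[0,0,73,0,0,0,0],[0,0,73,0,0,0,150],[0,0,73,0,0,0,255],[0,0,73,0,0,0,255],[0,0,73,0,0,0,255],[0,0,73,0,0,0,255],[0,0,73,0,0,0,255]]'
```

```text
(array([0.44692287, 0.25319444, 0.05542286]), [np.float64(0.00026275945832627607), np.float64(0.00026275945832622034)]) [0.44618126 0.25345041 0.10061681]
time: 3.0
ee_pos: [0.4467, 0.2539, 0.029]
tcp_rot: [0.001, 0.985, -0.173, 0.0]
force: [-2.0, -0.9, 7.5]
finger_gap: 0.352
```

```bash
python3 -m crank '[[0,0,-20,0,0,0,255],[0,0,-60,0,0,0,255],[0,0,-110,0,0,0,255],[0,0,-165,0,0,0,255],[0,0,-215,0,0,0,255],[0,0,-240,0,0,0,255],[0,0,-240,0,0,0,255]]'
python3 - <<'E'
from h import *
T=tool();print(T.round(4),get_state()['force'],get_state()['finger_gap'])
print((np.linalg.inv(T)@np.array([.590,.002,T[2,3],1])).round(4))
E
```

```text
time: 3.88
ee_pos: [0.4472, 0.2548, 0.2716]
tcp_rot: [-0.001, 0.985, -0.173, 0.001]
force: [-0.6, -0.4, -2.0]
finger_gap: 0.356
[[ 0.9399 -0.3414  0.0033  0.4472]
 [-0.3414 -0.9399  0.0023  0.2548]
 [ 0.0023 -0.0033 -1.      0.2716]
 [ 0.      0.      0.      1.    ]] [-0.57176383 -0.36275942 -2.04836526] 0.35567117645443036
[ 2.205e-01  1.889e-01 -1.000e-04  1.000e+00]
```

```bash
python3 -m crank '[[25,35,-20,0,0,0,255],[52,75,-45,0,0,0,255],[80,115,-70,0,0,0,255],[106,154,-95,0,0,0,255],[125,182,-100,0,0,0,255],[130,189,-100,0,0,0,255],[130,189,-100,0,0,0,255],[130,189,-100,0,0,0,255]]'
python3 - <<'E'
from h import *
d=snap('wrist','w3.png'); print(tool().round(4))
print(proj(d,[[.590,.002,.19],[.518,-.162,.155]]))
E
```

```text
time: 4.88
ee_pos: [0.5042, 0.0332, 0.3705]
tcp_rot: [-0.001, 0.985, -0.173, 0.001]
force: [-0.5, 0.5, -1.2]
finger_gap: 0.355
[[ 0.9403 -0.3404  0.0023  0.5043]
 [-0.3404 -0.9403  0.0021  0.0333]
 [ 0.0015 -0.0028 -1.      0.3706]
 [ 0.      0.      0.      1.    ]]
[[282.2034758   77.45025552]
 [471.91834381  92.83998425]]
```

View pics/w3.png

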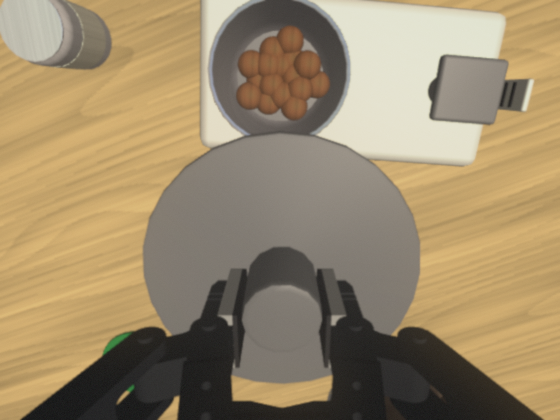

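Rim: left about 209, right about 350, bottom about 141. Paddle top is about (470,90). The lid is held level. Now a radial-edge fit of the rim.

```bash
cat > rim.py <<'E'
from h import *
def radial(d,c,r0,r1,angs,z,sel,show=False):
    g=cv2.GaussianBlur(d['frame'],(3,3),0).astype(float); pts=[]
    for a in angs:
        rr=np.arange(r0,r1,.5); u=c[0]+rr*np.cos(a); v=c[1]+rr*np.sin(a)
        ok=(u>1)&(v>1)&(u<558)&(v<418)
        if ok.sum()<len(rr): continue
        p=cv2.remap(g.astype(np.float32),u.astype(np.float32)[None],v.astype(np.float32)[None],1)[0]
        G=np.linalg.norm(p[2:]-p[:-2],axis=1); i=G.argmax()+1; pts.append((u[i],v[i]))
    pts=np.array(pts); w=plane(d,pts,z)
    from scipy.optimize import least_squares
    s=least_squares(lambda q:np.hypot(w[:,0]-q[0],w[:,1]-q[1])-q[2],[*w[:,:2].mean(0),.06],loss='soft_l1',f_scale=.001)
    return s.x,len(pts),np.abs(s.fun).mean()
E
python3 - <<'E'
from rim import *
d=load('w3.png')
A=np.radians(np.r_[-50:40:3,145:230:3])
for z in(.17,.18,.19,.20): print(z,radial(d,(279.5,70),63,80,A,z,None))
# lid in hand, flange top plane: tool z=.010 -> world
z=d['T'] is not None and tool()[2,3]-.010
print('lid',radial(d,(281,258),110,150,np.radians(np.r_[-80:30:3,150:260:3]),z,None), tool()[:3,3])
print('knob/paddle', plane(d,[(470,90)],.155))
b=np.array([(445,55),(507,60),(496,124),(431,121)]);w=plane(d,b,.155);print(w.mean(0),np.linalg.norm(w-np.roll(w,1,0),axis=1))
t=load('top0.png');print(tri([(d,(470,90)),(t,(311.2,206.9))]),tri([(d,(279.5,70)),(t,(261.4,184.9))]))
print((np.linalg.inv(tool())@np.array([.59,.002,tool()[2,3],1])))
E
```

```text
0.17 (array([0.59481476, 0.00351996, 0.05938583]), 59, np.float64(0.0004294597019009158))
0.18 (array([0.59443348, 0.00355527, 0.05765851]), 59, np.float64(0.00041748140507101973))
0.19 (array([0.59405222, 0.00359057, 0.05593118]), 59, np.float64(0.0004055011238511879))
0.2 (array([0.59367096, 0.00362586, 0.05420384]), 59, np.float64(0.00039351838541653195))
lid (array([0.50470998, 0.03324332, 0.06511299]), 74, np.float64(0.00030995016704177595)) [0.50429519 0.03330504 0.37064996]
knob/paddle [[ 0.52114278 -0.1607646   0.155     ]]
[ 0.52051786 -0.16046439  0.155     ] [0.05931885 0.05847851 0.05787521 0.06401105]
(array([ 0.51921845, -0.16317366,  0.14842869]), [np.float64(0.001015562133236564), np.float64(0.0010155621332366702)]) (array([0.59837534, 0.00272862, 0.13173226]), [np.float64(0.0011770333557606992), np.float64(0.00117703335576071)])
[9.12427173e-02 2.62851602e-04 1.34962659e-04 1.00000000e+00]
```

Rim fit gives an inner radius of 55.9 mm at z = 0.19, which matches the 112 mm mouth, centred at (0.594, 0.0035). Move over it and descend.

```bash
python3 -m crank '[[40,0,0,0,0,0,255],[80,-1,20,0,0,0,255],[94,-1,65,0,0,0,255],[94,-1,105,0,0,0,255],[94,-1,125,0,0,0,255],[94,-1,125,0,0,0,255],[94,-1,125,0,0,0,255]]'
python3 - <<'E'
from h import *
T=tool();print(T.round(4),get_state()['force'])
print(np.linalg.inv(T)@[.5935,.003,.207,1])
snap('wrist','w4.png');snap('scene','s4.png')
E
```

```text
time: 5.8
ee_pos: [0.5939, 0.0032, 0.2469]
tcp_rot: [-0.001, 0.985, -0.172, 0.002]
force: [0.6, -0.6, 0.2]
finger_gap: 0.354
[[ 0.9406 -0.3394  0.0038  0.5939]
 [-0.3394 -0.9406  0.0021  0.0032]
 [ 0.0028 -0.0033 -1.      0.2469]
 [ 0.      0.      0.      1.    ]] [ 0.63069484 -0.56121105  0.22027135]
[-4.40851790e-04  4.30860171e-04  3.99061298e-02  1.00000000e+00]
```

```bash
python3 -m crank '[[0,0,15,0,0,0,255],[0,0,26,0,0,0,255],[0,0,30,0,0,0,255],[0,0,33,0,0,0,255],[0,0,35,0,0,0,255],[0,0,37,0,0,0,255],[0,0,37,0,0,0,255]]'; python3 -c "
from h import *
s=get_state();print(s['force'],s['ft_torque'],s['ee_pos'])"
```

```text
time: 6.78
ee_pos: [0.5941, 0.0031, 0.2103]
tcp_rot: [-0.002, 0.985, -0.172, 0.002]
force: [-0.6, -0.2, -1.9]
finger_gap: 0.354
[-0.56049302 -0.16256271 -1.89382254] [-0.06548205  0.03437207 -0.04354146] [0.59413285 0.00308963 0.21026773]
```

Plug is about 9 mm inside with no contact force. Seat it, then open.

```bash
python3 -m crank '[[0,0,2,0,0,0,255],[0,0,4,0,0,0,255],[0,0,4,0,0,0,255]]' && python3 -c "
from h import *
s=get_state();print(s['force'],s['ee_pos'])"
```

```text
time: 7.15
ee_pos: [0.5945, 0.0032, 0.2073]
tcp_rot: [-0.002, 0.985, -0.172, 0.003]
force: [-1.2, 1.1, 4.4]
finger_gap: 0.352
[-1.18914072  1.07178896  4.37490518] [0.59450817 0.00316307 0.20725587]
```

```bash
python3 -m crank '[[0,0,0,0,0,0,120],[0,0,0,0,0,0,0],[0,0,0,0,0,0,0],[0,0,0,0,0,0,0],[0,0,-30,0,0,0,0],[0,0,-75,0,0,0,0],[-10,0,-120,0,0,0,0],[-40,0,-150,0,0,0,0],[-60,20,-150,0,0,0,0],[-60,20,-150,0,0,0,0]]'
python3 - <<'E'
from rim import *
d=snap('wrist','w5.png');snap('scene','s5.png');snap('top','t5.png')
print(tool().round(4),get_state()['finger_gap'])
print(proj(d,[[.594,.0035,.197],[.594,.0035,.233],[.5205,-.161,.155]]))
a=d['frame']; cv2.imwrite('pics/v5.png',np.hstack([cv2.resize(a,(400,300)),cv2.resize(load('s5.png')['frame'][150:270,230:390],(400,300))]))
E
```

```text
time: 8.4
ee_pos: [0.5293, 0.004, 0.3581]
tcp_rot: [-0.002, 0.985, -0.172, 0.004]
force: [0.1, 0.0, 0.1]
finger_gap: 1.0
[[ 0.9406 -0.3395  0.0056  0.5306]
 [-0.3395 -0.9406  0.0025  0.0044]
 [ 0.0045 -0.0043 -1.      0.3567]
 [ 0.      0.      0.      1.    ]] 0.9970929226455832
[[256.17460268 117.27463296]
 [252.55772246 120.80421917]
 [451.92614794 129.42759265]]
```

View pics/v5.png

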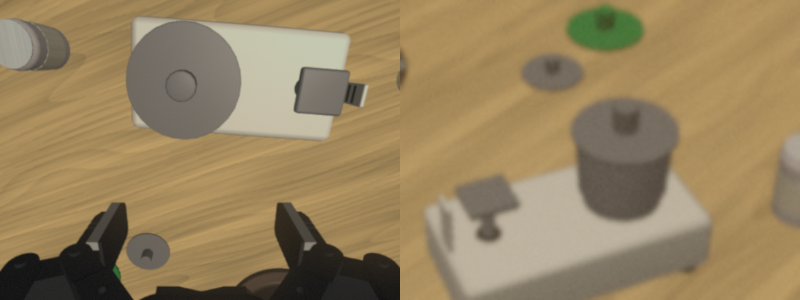

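The lid is off the gripper and sits level on the bowl in both views: wrist half (184,80), scene half (625,130). The paddle is at half-size (323,91), still up. Quick numeric check of the lid's height and the paddle's centre.

Run:
```python
from rim import *
d=load('w5.png'); T=tool()
for z in (.19,.197,.205): print(z,radial(d,(257,112),68,92,np.radians(np.r_[-180:180:4]),z,None))
f=d['frame']; g=f.max(2); m=(g<140).astype(np.uint8); m[:85]=0;m[170:]=0;m[:,:400]=0;m[:,492:]=0
m=cv2.morphologyEx(m,cv2.MORPH_OPEN,np.ones((25,25),np.uint8))
c=max(cv2.findContours(m,cv2.RETR_EXTERNAL,cv2.CHAIN_APPROX_NONE)[0],key=cv2.contourArea)
r=cv2.minAreaRect(c);print(r)
for z in(.145,.155): w=plane(d,cv2.boxPoints(r),z);print(z,w.mean(0),np.linalg.norm(w-np.roll(w,1,0),axis=1))
p=plane(d,[r[0]],.155)[0]
print(tri([(d,r[0]),(load('w3.png'),(470,90))]))
print(np.linalg.inv(T)@[*p[:2],.155,1])
```

```text
0.19 (array([0.59396073, 0.00393691, 0.06695236]), 90, np.float64(0.00021918138147517498))
0.197 (array([0.59423168, 0.00329474, 0.06544773]), 90, np.float64(0.00021429668550951452))
0.205 (array([0.59454132, 0.00256083, 0.06372815]), 90, np.float64(0.0002087129956610679))
((452.5, 127.5), (65.0, 77.0), 90.0)
0.145 [ 0.51882535 -0.16585381  0.145     ] [0.06159883 0.07280778 0.06241541 0.07681767]
0.155 [ 0.5212713  -0.16189189  0.155     ] [0.05987054 0.070765   0.0606642  0.07466238]
(array([ 0.51863001, -0.1675268 ,  0.14052854]), [np.float64(9.481071103053538e-05), np.float64(9.481071103045123e-05)])
[0.04751518 0.16017727 0.20122103 1.        ]
```

```bash
python3 -m crank '[[14,45,0,0,0,0,255],[28,95,0,0,0,0,255],[42,140,20,0,0,0,255],[47,160,70,0,0,0,255],[47,160,120,0,0,0,255],[47,160,160,0,0,0,255],[47,160,170,0,0,0,255],[47,160,170,0,0,0,255],[47,160,170,0,0,0,255]]'
python3 - <<'E'
from h import *
T=tool();s=get_state();print(T.round(4),s['force'],s['finger_gap'])
print(np.linalg.inv(T)@[.5208,-.1613,.155,1])
E
```

```text
time: 9.68
ee_pos: [0.5228, -0.1616, 0.188]
tcp_rot: [-0.002, 0.985, -0.172, 0.004]
force: [0.0, -0.2, -0.2]
finger_gap: -0.004
[[ 0.9407 -0.339   0.0083  0.5228]
 [-0.3391 -0.9408  0.0021 -0.1616]
 [ 0.0071 -0.0048 -1.      0.188 ]
 [ 0.      0.      0.      1.    ]] [ 0.01764516 -0.21483192 -0.15236593] -0.003724999442741134
[-2.22113436e-03  5.02120478e-04  3.29339268e-02  1.00000000e+00]
```

```bash
python3 -m crank '[[-2,0,15,0,0,0,255],[-2,0,26,0,0,0,255],[-2,0,30,0,0,0,255],[-2,0,30,0,0,0,255]]'; python3 -m crank '[[0,0,3,0,0,0,255],[0,0,6,0,0,0,255],[0,0,6,0,0,0,255]]'; python3 -m crank '[[0,0,3,0,0,0,255],[0,0,6,0,0,0,255],[0,0,6,0,0,0,255]]'
```

```text
time: 10.18
ee_pos: [0.5209, -0.1609, 0.1575]
tcp_rot: [-0.002, 0.985, -0.172, 0.003]
force: [-0.3, -0.0, 0.7]
finger_gap: 0.001
time: 10.55
ee_pos: [0.5215, -0.161, 0.1523]
tcp_rot: [-0.002, 0.985, -0.172, 0.004]
force: [-1.1, 1.6, 7.1]
finger_gap: -0.002
time: 10.92
ee_pos: [0.5214, -0.161, 0.1465]
tcp_rot: [-0.002, 0.985, -0.172, 0.004]
force: [-2.3, 1.4, 3.6]
finger_gap: 0.003
```

Contact was near z = 0.155, as expected. Press on, reading the force as it goes.

```bash
python3 -m crank '[[0,0,6,0,0,0,255],[0,0,12,0,0,0,255],[0,0,18,0,0,0,255],[0,0,23,0,0,0,255],[0,0,26,0,0,0,255],[0,0,26,0,0,0,255]]'; python3 -m crank '[[0,0,2,0,0,0,255],[0,0,2,0,0,0,255]]'; python3 -m crank '[[0,0,2,0,0,0,255],[0,0,2,0,0,0,255]]';python3 -m crank '[[0,0,2,0,0,0,255],[0,0,2,0,0,0,255]]'; python3 -c "
from h import *
snap('scene','s6.png');snap('wrist','w6.png')
for i in range(3): print(get_state()['ee_pos'])
a=load('w6.png')['frame'];b=load('s6.png')['frame']
cv2.imwrite('pics/v6.png',np.hstack([cv2.resize(a,(400,300)),cv2.resize(b[190:280,230:350],(400,300),interpolation=2)]))"
```

```text
time: 11.68
ee_pos: [0.5217, -0.1611, 0.1206]
tcp_rot: [-0.001, 0.985, -0.172, 0.004]
force: [-3.0, 1.7, 7.1]
finger_gap: 0.0
time: 11.92
ee_pos: [0.5217, -0.1611, 0.1185]
tcp_rot: [-0.001, 0.985, -0.172, 0.004]
force: [-2.3, 0.4, 4.6]
finger_gap: 0.003
time: 12.18
ee_pos: [0.5217, -0.1611, 0.1164]
tcp_rot: [-0.001, 0.985, -0.172, 0.004]
force: [-1.4, 0.9, 4.1]
finger_gap: 0.008
time: 12.42
ee_pos: [0.5217, -0.1611, 0.1144]
tcp_rot: [-0.001, 0.985, -0.172, 0.004]
force: [-1.9, 0.7, 5.1]
finger_gap: -0.003
[ 0.52175443 -0.16110612  0.11450097]
[ 0.52175443 -0.16110612  0.11450097]
[ 0.52175443 -0.16110612  0.11450097]
```

View pics/v6.png

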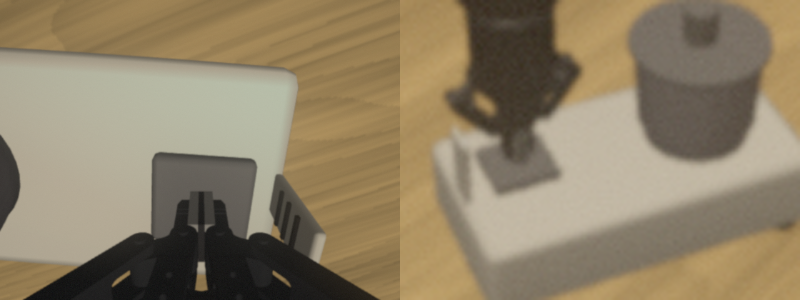

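The view shows the shut fingers on the paddle's centre, with the pad just above the lowest mark; the post and the lid are clear. The force dipped at z = 0.116 and is rising again, so the click is about 1–2 mm further down.

```bash
python3 -m crank '[[0,0,1,0,0,0,255],[0,0,1,0,0,0,255]]'; python3 -m crank '[[0,0,1,0,0,0,255],[0,0,1,0,0,0,255]]'; python3 -m crank '[[0,0,0,0,0,0,255],[0,0,0,0,0,0,255],[0,0,0,0,0,0,255]]'
```

```text
time: 12.78
ee_pos: [0.5217, -0.1611, 0.1137]
tcp_rot: [-0.001, 0.985, -0.172, 0.004]
force: [-1.6, 0.9, 6.5]
finger_gap: 0.0
time: 13.02
ee_pos: [0.5218, -0.1611, 0.113]
tcp_rot: [-0.001, 0.985, -0.172, 0.004]
force: [-2.7, 0.7, 6.8]
finger_gap: 0.001
time: 13.4
ee_pos: [0.5218, -0.1611, 0.1134]
tcp_rot: [-0.001, 0.985, -0.172, 0.004]
force: [-2.4, 1.3, 7.7]
finger_gap: -0.004
```

```bash
python3 -m crank '[[0,0,2,0,0,0,255],[0,0,2,0,0,0,255],[0,0,2,0,0,0,255],[0,0,2,0,0,0,255]]'
python3 - <<'E'
from rim import *
d=snap('wrist','w7.png');s=snap('scene','s7.png');t=snap('top','t7.png')
st=get_state();print(st['time'],st['ee_pos'],st['force'])
a=d['frame'][200:360,200:470]
cv2.imwrite('pics/v7.png',np.hstack([cv2.resize(a,(450,267*1)),cv2.resize(t['frame'][130:310,130:420],(350,267))]))
E
```

```text
time: 13.9
ee_pos: [0.5218, -0.1611, 0.1118]
tcp_rot: [-0.001, 0.985, -0.172, 0.004]
force: [-2.4, 2.0, 7.9]
finger_gap: 0.0
14.05 [ 0.52174586 -0.16113366  0.11182768] [-3.264307    2.09425444  8.30959239]
```

View pics/v7.png

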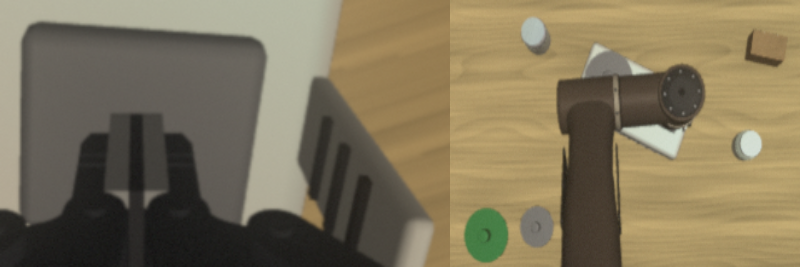

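The fingers are centred on the pad. TCP is 0.1118 (travel about 43 mm) with force about 8 N, short of the stop at 0.105. The bystanders and the other lids haven't moved.

```bash
python3 -c "
from station import *
print(finish_job())"
```

```text
the job is handed in; nothing more can be done
None
```

The job is handed in at about 14 s of the 51 s allowed. The lid is on the bowl and released, and the gripper is still holding the paddle at its third click.

- **Lid:** I picked up the larger grey lid by its knob and lowered it into the bowl. The plug went in without touching until it rested at the expected height, and I then let go. The wrist and scene pictures show it level. Its fitted centre is within 1 mm of the bowl's. The fit gave a flange radius of 65.4 mm where 66 mm was expected, about 2–3 mm in height, which I took as measurement error.
- **Paddle:** only after that, I pressed it with the shut fingers. The last reading had the fingertips at z = 0.1118 m, which is about 43 mm of travel. That is just past the third click at 42 mm and about 7 mm short of the bottom stop. The upward force was about 8 N, after the dip and rise that mark the third click.
- **Bystanders:** the can, jar, carton and the other two lids look unmoved in the last top picture.
- **Disagreements:** the fixed cameras placed the bowl and paddle up to 5 mm away from the wrist camera. I used the wrist camera, and the contacts bore it out.
- **Not confirmed by picture:** in the last picture the pad hides the third mark's exact height, so the click rests on the fingertip height and the force.

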